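# Run the loose wing nut down by fingertip strokes

### The arm

A 7-joint arm with a two-finger parallel gripper is mounted at the origin on the work surface. World frame = base frame: x ahead of the robot, y to its left, z up, the work surface at z = 0. Lengths are in m, angles in rad, forces in N, time in s.
With the tool pointing down it reaches from about 0.4 to 0.9 m from the base axis. Payload 5.5 kg.
Tool frame: the origin (TCP) lies between the finger pads; the fingertips stand 19 mm ahead of it and the grasp point (between the pads) is the TCP; z points along the fingers, y is the direction in which the jaws open and shut (so a half turn about z gives the same grasp; the last joint's range is limited). The gripper opens to 92 mm and grips with 3 to 60 N. Pads are 19 mm wide; open, the fingers measure 130 mm over their backs; the gripper's body (75 mm by 190 mm) begins 47 mm behind the grasp point.
Start: joints at [1.552, 0.501, -0.427, 1.55, 0.221, 1.138, -0.21], TCP at [0.181, -0.624, 0.246] pointing down, gripper open.
Joint ranges: [-2.88, 2.88], [-0.31, 2.03], [-1.54, 1.56], [0.2, 2.42], [-1.41, 4.55], [0.19, 2.02], [-2.57, 2.57]. Speed limits (rad/s): [2.57, 2.57, 3.14, 3.14, 3.14, 3.14, 3.14].

### API

Orientations are given as a unit quaternion [x, y, z, w].
In Python, from plant import manip gives the robot as it stands. Calls block until the motion is done:
- manip.move_to(position, orientation): joint-space move of the TCP to a pose.
- manip.move_linear(position, frame=None, velocity=0.15, stop_force=None): straight line of the TCP; frame=None keeps the orientation; velocity is the mean speed in m/s. With stop_force (N) it stops when the force on the tool has changed by that much, and returns True; else False.
- manip.goto_joints(angles): joint-space move.
- manip.gripper_to(opening): finger opening in m; the grip force is fixed at half the most; returns when the fingers have stopped.
- manip.dwell(seconds).
- manip.ik(position, orientation): joint angles nearest the present ones, or None.
- manip.camera(name): name is "side" or "top"; returns a dict with "img" (400x640x3 uint8, red, green, blue), "intrinsics" (3x3 intrinsics, pixels), "position" and "orientation" of the camera in the world. Camera axes: x right, y down, z forward; pixel columns grow to the right and rows downward; lengths in m; the calibration is good to about 2 mm. A picture is of the moment at which its call begins. There is no depth.
A pose or a line that the arm cannot do raises manip.Unreachable and nothing moves.
- manip.finish_job(): hands the job in, once; it reports no verdict.
Trained networks look in a picture, given as the dict that the camera call returned (one of the last four; its "shot" number tells which), for a name from the list of things; names that differ only in an ending like _2 or _b are one class to them, and where a whole thing is asked for, a point or a joint stands for the part that bears it (a point fixed in the world has none). Each returns a list of dicts, best first, with "conf" (0 to 1); they miss things now and then, are a little off and sometimes report something else, mostly with a low value. They report only what shows in the picture. A call takes as long as a camera call.
- manip.masks_of(picture, query): "mask" (400x640 bool, what is visible of it) and "bbox" ([left, top, right, bottom] in pixels, round what is visible of it).
Readings, each from a call of its own:
- manip.current_t(): time.
- manip.current_qpos(): joint angles.
- manip.current_qvel(): joint speeds.
- manip.current_effort(): joint torques, N m.
- manip.current_tool_pos(): TCP position.
- manip.current_eef_rot(): TCP orientation.
- manip.current_wrist_force(): force on the tool from outside, world axes, zero at the start.
- manip.current_ft_torque(): the same for the moment, N m.
- manip.current_width(): finger opening in m.
Only numpy, scipy, OpenCV 4.12 (cv2) and the standard library are available. Lean on these libraries where they do the work, as an engineer would, in place of code of your own. Each camera call takes 0.05 s, during which the arm holds its last target. There are 200 camera calls.

### The job

One of the two bench clamps is still loose: its clamp plate stands clear of the blue bracket. With the fingertips only, stroke the wings of its wing nut clockwise (seen from above), again and again, until the nut stops and the plate is snug on the bracket. Do not pinch or grip the nut; leave the snug clamp's nut and everything else on the table where they are.

Things in the scene. Friction and masses are not known exactly. Their poses are not given: they have to be found in the camera images.
- clamp_a: the loose clamp, fixed to the table: aluminium base 110 (x) x 80 (y) x 12 mm; origin under its centre on the table, z up; the nut's vertical stud passes through the origin. Upright backstop, 60 mm wide (y), 75 mm high, inner face at x = -40 mm: only 4 mm beyond the wings' reach, so a shut finger pushing a wing near its end has hardly any room to pass there.
- clamp_a_axis (a point): point on the stud axis, 12 mm above the table. Above it lies a blue bracket (highest edge 32 mm above the table) and a steel clamp plate 56 x 42 x 8 mm on it, plate top 34 mm above the table when snug, up to 44 mm when loose; two thin guide pins reach 46 mm; the 10 mm thick stud reaches 76 mm.
- nut_a_top (a point): point on the stud axis level with the wing tops of the loose nut, 68 mm above the table when snug, up to 10 mm more when loose. Two flat upright steel wings, 6 mm thick, lie along its +x and -x axes (they turn with the nut; z is up), reaching 36 mm from the axis; round outer ends 0 to 24 mm below this point. Hub 26 mm across, its top 14 mm below this point.
- nut_a (a joint): wing nut turn in clamp_a, rad, grows clockwise seen from above; each turn (6.28) lowers nut and plate 5 mm. At 12.57 it meets a firm stop, plate snug on the bracket. Stays where left; turns with about 0.05 N m (2 N at 26 mm from the axis). The loose one: starts 1.0 to 1.6 turns short of the stop.
- clamp_b: the other clamp, already snug, otherwise identical to clamp_a and with the same frame; leave it alone
- nut_b_top (a point): same point on the snug nut of clamp_b, 68 mm above the table, axes as for the loose nut
- nut_b (a joint): wing nut turn in clamp_b, rad, grows clockwise seen from above; each turn (6.28) lowers nut and plate 5 mm. At 12.57 it meets a firm stop, plate snug on the bracket. Stays where left; turns with about 0.05 N m (2 N at 26 mm from the axis). This one starts snug.
- tin_1: white round plastic tin, 58 mm across, 34 mm high; loose bystander, origin at the centre of its underside
- tin_2: white round plastic tin like tin_1; loose bystander, origin at the centre of its underside
- spare_nut: loose spare wing nut of the same kind lying on the table, wings 72 mm across, 34 mm high; not part of the job; loose bystander, origin at the centre of its underside
- angle: black plastic angle piece, 50 x 40 mm, 40 mm high; loose bystander, origin at the centre of its underside
- bracket: loose blue U-shaped plastic bracket, 70 x 40 mm, 30 mm high; loose bystander, origin at the centre of its underside
- bolt: steel hex bolt standing on its head, 28 mm across, 59 mm high; loose bystander, origin at the centre of its underside
- bottle: clear plastic bottle with a blue cap, 62 mm across, 190 mm high; loose bystander, origin at the centre of its underside

How it is judged:
At the end, for the whole second after the job is handed in: The loose nut has been turned clockwise to its stop (within 0.3 rad of it, about 0.2 mm of gap) and is at rest; the other nut is still snug (value of joint nut_a above 12.27 rad and velocity of joint nut_a between -0.1 and 0.1 rad/s and value of joint nut_b above 12.2 rad); the robot touches nothing.
It fails at once if the wing nut is pinched or straddled by the fingers (grasp point within 6 mm of the plane of the wings, low enough to grip, with the fingers touching the nut) (contact force between the fingers and nut_a above 0.5 N and y of the grasp point in the frame of nut_a_top between -0.006 and 0.006 m and x of the grasp point in the frame of nut_a_top between -0.045 and 0.045 m and z of the grasp point in the frame of nut_a_top below 0.012 m).
It fails at once if the snug nut is turned back (value of joint nut_b below 12.2 rad).
It fails at once if a loose bystander is shifted by more than 15 mm, or lifted (distance of any of tin_1, tin_2, spare_nut, angle, bracket, bolt, bottle from where it was at the start of the episode above 0.015 m).
It also fails if it takes over 64 s, if anything falls off the work surface, if the arm or the gripper's body presses on something with over 40 N, if the wrist force passes 120 N, or if a joint passes its speed limit or range.

## Working session

There is one attempt and no reset: what is moved stays moved. The work goes in short steps, each a Python script; the robot and the scene stay as the last script left them, time stands still between calls to the robot, and variables do not carry over. Pictures are saved under pics/ and viewed, about 8 in all and at most 12, crops included, and the job is handed in when it is done.

```bash
ls; mkdir -p pics
cat > h.py <<'E'
import numpy as np, cv2
from plant import manip as m
from scipy.spatial.transform import Rotation as R
def ray(c,uv):
    d=np.linalg.inv(c['intrinsics'])@[uv[0],uv[1],1]
    return np.array(c['position']),R.from_quat(c['orientation']).apply(d)
def onz(c,uv,z):
    p,d=ray(c,uv); return p+d*(z-p[2])/d[2]
def proj(c,X):
    q=R.from_quat(c['orientation']).inv().apply(np.array(X)-c['position'])
    k=c['intrinsics']@q; return k[:2]/k[2]
def save(c,n,crop=None,s=1):
    i=c['img'][:,:,::-1]
    if crop: l,t,r,b=crop; i=i[t:b,l:r]
    cv2.imwrite('pics/'+n,cv2.resize(i,None,fx=s,fy=s,interpolation=cv2.INTER_CUBIC))
E
python3 - <<'E'
from h import *
T=m.camera('top');S=m.camera('side')
for n,c in(('top',T),('side',S)):
    save(c,n+'0.png'); print(n,c['position'],c['orientation'],c['intrinsics'][0,0])
    for q in('clamp_a','nut_a','tin_1','spare_nut','bottle','bolt','angle','bracket'):
        for r in m.masks_of(c,q):
            b=r['bbox'];print(q,round(r['conf'],2),b,int(r['mask'].sum()),onz(c,((b[0]+b[2])/2,(b[1]+b[3])/2),.03).round(3))
print(m.current_t(), m.current_eef_rot())
E
```

```text
pics
top [ 0.24473434 -0.00219563  1.43807455] [ 0.7146132  -0.69128427  0.07645086 -0.07489527] 507.5892993895408
clamp_a 0.91 [225.7, 180.2, 271.9, 228.7] 1056 [0.526 0.203 0.03 ]
clamp_a 0.64 [354.8, 197.5, 390.7, 237.6] 1028 [ 0.5   -0.148  0.03 ]
nut_a 0.56 [368.6, 201.1, 378.7, 227.2] 71 [ 0.51 -0.15  0.03]
nut_a 0.53 [236.8, 191.9, 254.0, 204.4] 63 [0.543 0.214 0.03 ]
tin_1 0.83 [177.4, 207.4, 197.2, 230.4] 328 [0.478 0.373 0.03 ]
tin_1 0.61 [368.8, 203.4, 377.4, 226.0] 81 [ 0.508 -0.148  0.03 ]
tin_1 0.56 [311.3, 157.1, 329.0, 180.3] 344 [0.637 0.005 0.03 ]
tin_1 0.54 [448.3, 198.8, 485.8, 229.1] 759 [ 0.519 -0.414  0.03 ]
spare_nut 0.65 [313.0, 236.9, 331.7, 244.1] 68 [ 0.43  -0.008  0.03 ]
bottle 0.83 [452.2, 199.3, 487.7, 226.9] 717 [ 0.522 -0.422  0.03 ]
bottle 0.29 [235.0, 194.1, 257.9, 206.8] 152 [0.537 0.211 0.03 ]
bolt 0.67 [447.8, 175.2, 457.7, 186.8] 93 [ 0.614 -0.376  0.03 ]
bolt 0.26 [176.1, 165.9, 203.6, 184.1] 310 [0.606 0.377 0.03 ]
angle 0.77 [308.8, 192.6, 328.8, 218.0] 274 [0.53  0.006 0.03 ]
angle 0.46 [233.2, 191.9, 259.0, 204.7] 101 [0.543 0.212 0.03 ]
br
[... 337 characters left out ...]
340.0, 257.1] 224 [ 0.511 -0.137  0.03 ]
nut_a 0.41 [303.1, 137.0, 308.4, 154.7] 47 [0.541 0.232 0.03 ]
tin_1 0.7 [268.1, 109.5, 288.3, 128.9] 303 [0.482 0.368 0.03 ]
tin_1 0.62 [348.9, 186.2, 372.2, 211.1] 409 [0.642 0.002 0.03 ]
spare_nut 0.41 [279.8, 214.1, 288.3, 231.4] 91 [ 0.43  -0.033  0.03 ]
bottle 0.77 [342.0, 318.3, 375.4, 376.3] 1643 [ 0.525 -0.386  0.03 ]
bolt 0.56 [392.5, 329.1, 405.8, 347.8] 205 [ 0.614 -0.387  0.03 ]
angle 0.72 [314.7, 193.1, 335.5, 219.9] 327 [ 0.544 -0.004  0.03 ]
bracket 0.79 [308.3, 107.0, 329.5, 126.2] 277 [0.609 0.354 0.03 ]
bracket 0.41 [267.0, 106.3, 289.9, 129.4] 300 [0.484 0.374 0.03 ]
0.9 [9.90088381e-01 1.40445703e-01 2.63422739e-05 2.74514409e-05]
```

```bash
cd pics; python3 -c "
import cv2;import numpy as np
cv2.imwrite('both.png',cv2.resize(np.vstack([cv2.imread('top0.png'),cv2.imread('side0.png')]),(480,600))) "
```

```text
(no output)
```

View pics/top0.png

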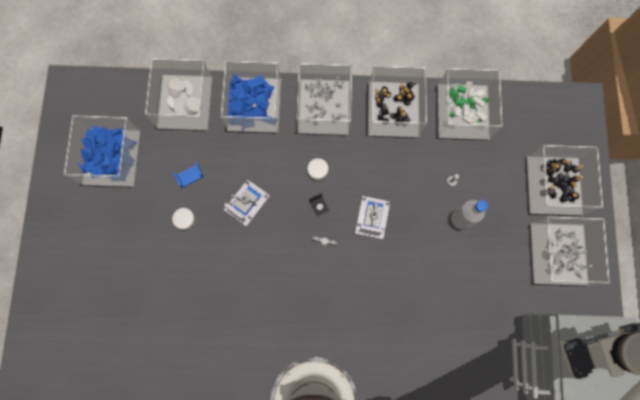

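View pics/side0.png

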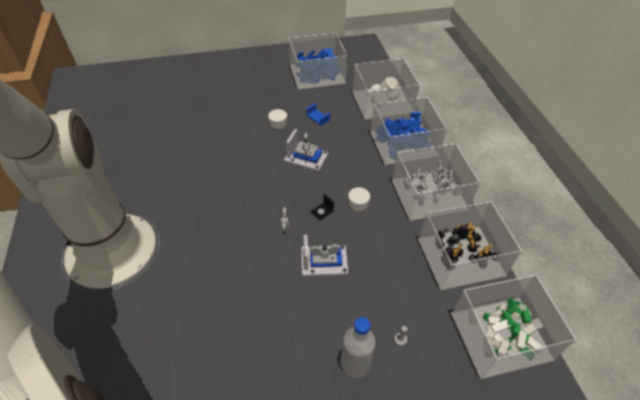

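Top view: clamps at px (247,202) and (373,217). Side view: (306,152) and (325,256), with the backstop on each clamp's robot side. I need zoomed crops to tell which one is loose.

Run:
```python
import cv2,numpy as np
t=cv2.imread('pics/top0.png');s=cv2.imread('pics/side0.png')
f=lambda i,x,y:cv2.resize(i[y-25:y+25,x-33:x+33],(396,300),interpolation=cv2.INTER_CUBIC)
cv2.imwrite('pics/crops.png',np.vstack([np.hstack([f(t,247,203),f(t,373,217)]),np.hstack([f(s,306,150),f(s,325,256)])]))
```

```text
(no output)
```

View pics/crops.png

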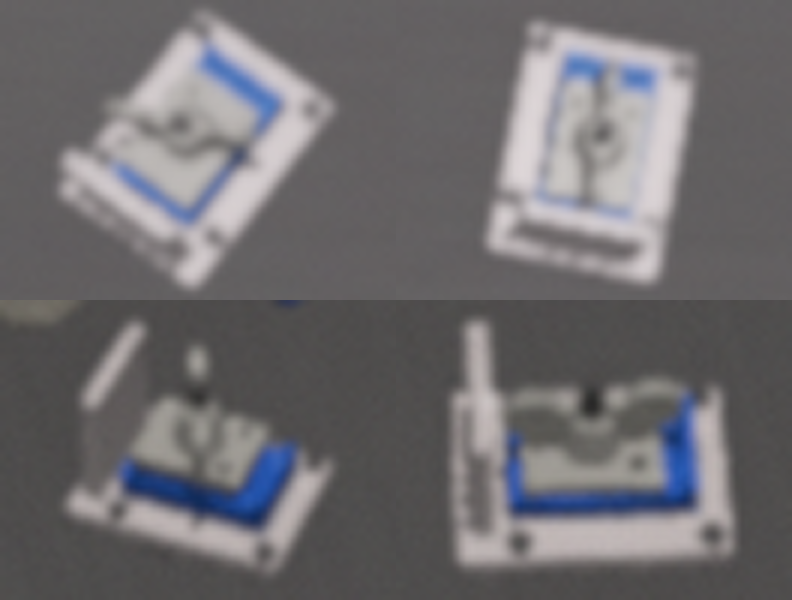

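The right-hand clamp is the nearer one. A wireframe overlay at the snug and loose heights should settle which is which.

```bash
cat > ov.py <<'E'
from h import *
from scipy.optimize import least_squares
T=m.camera('top');S=m.camera('side')
# clicks in crop px -> image px ; base corners (clamp frame sign x,y) at z=12
def un(p,o,off): return np.array([(p[0]-off[0])/6+o[0]-.42,(p[1]-off[1])/6+o[1]-.42])
C={'L':(dict(T=[((200,12),(1,1)),((333,105),(1,-1)),((190,288),(-1,-1))],S=[((330,462),(1,-1)),((270,572),(1,-1)) ,((68,505),(-1,-1))]),),}
L=dict(T=[((200,12),(1,1)),((333,105),(1,-1)),((190,288),(-1,-1))],S=[((332,460),(1,1)) ,((270,572),(1,-1)),((68,505),(-1,-1))])
Rr=dict(T=[((540,22),(1,1)),((692,60),(1,-1)),((655,282),(-1,-1)),((488,245),(-1,1))],S=[((735,552),(1,-1)),((460,562),(-1,-1)),((720,390),(1,1))])
org={'L':dict(T=((214,178),(0,0)),S=((273,125),(0,300))),'R':dict(T=((340,192),(396,0)),S=((292,231),(396,300)))}
cams=dict(T=T,S=S)
def w(p,X):
    c,s=np.cos(p[2]),np.sin(p[2]); return [p[0]+c*X[0]-s*X[1],p[1]+s*X[0]+c*X[1],X[2]]
tiles=[]
for n,D,x0 in(('L',L,(.54,.21,-.5)),('R',Rr,(.51,-.15,0))):
    def f(p):
        r=[]
        for k,(i) in enumerate('TS'):
            for uv,s in D[i]: r+=list(proj(cams[i],w(p,(s[0]*.055,s[1]*.04,.012)))+p[3+2*k:5+2*k]-un(uv,*org[n][i]))
        return np.array(r+list(p[3:]/2))
    s=least_squares(f,[*x0,0,0,0,0]);p=s.x;print(n,p.round(4),'rms',np.sqrt(np.mean(s.fun**2)).round(2))
    for h in(0,.0065):
        for k,i in enumerate('TS'):
            o=np.array(org[n][i][0]);g=cams[i]['img'][o[1]:o[1]+50,o[0]:o[0]+66,::-1]
            g=cv2.resize(g,(396,300),interpolation=cv2.INTER_CUBIC)
            P=lambda X:tuple(int(v) for v in (proj(cams[i],w(p,X))+p[3+2*k:5+2*k]-o+.42)*6)
            def box(a,b,z,col):
                q=[P((sx*a,sy*b,z)) for sx,sy in((1,1),(1,-1),(-1,-1),(-1,1))]
                cv2.polylines(g,[np.array(q)],True,col,1)
            box(.055,.04,.012,(0,255,0)); box(.028,.021,.034+h,(0,0,255)); box(.028,.021,.026+h,(0,160,255))
            cv2.circle(g,P((0,0,.076)),4,(255,0,255),1)
            q=[P((.036*np.cos(a),.036*np.sin(a),.068+h)) for a in np.linspace(0,6.28,40)]
            cv2.polylines(g,[np.array(q)],True,(0,255,255),1)
            tiles.append(g)
a=np.array(tiles); im=np.vstack([np.hstack(a[j:j+4]) for j in(0,4)])
cv2.imwrite('pics/ov.png',np.vstack([np.hstack([a[1],a[3]]),np.hstack([a[5],a[7]])]))
cv2.imwrite('pics/ovT.png',np.vstack([np.hstack([a[0],a[2]]),np.hstack([a[4],a[6]])]))
E
python3 ov.py
```

```text
L [ 0.5364  0.2135 -0.6057 -0.2057  0.2945  0.3295  0.3145] rms 0.32
R [ 0.507  -0.1493 -0.1871 -0.1753  0.6007  0.4504  0.2919] rms 0.39
```

View pics/ov.png

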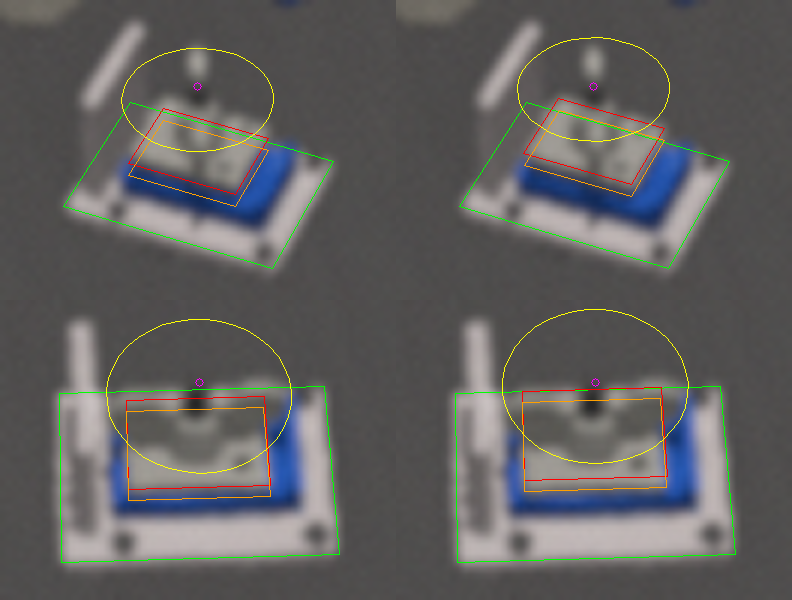

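View pics/ovT.png

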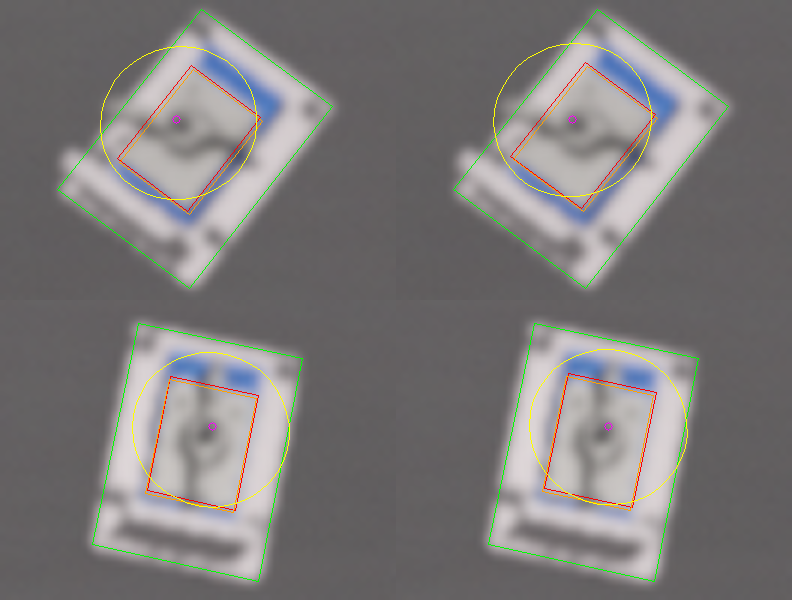

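Comparing the side view with the wireframes:
- The far-left clamp fits the plate and wing heights of about 6.5 mm loose. Its wings are about 73° clockwise of its x axis, so I estimate about 1.3 turns left.
- The right-hand clamp's wings line up with its base, so it is the snug one.

Next I'll plan the strokes and dry-run the IK.

```bash
python3 - <<'E'
from st import *
p=m.current_tool_pos(); q0=m.current_eef_rot()
m.move_to([p[0],p[1],.36],q0); m.gripper_to(0.0)
m.move_to(*pose(np.radians(-50),.030,.25,flip=1)); print(m.current_t())
P,q=pose(np.radians(-65),.030,.20,flip=1)
try: print(m.move_linear(P,frame=q,velocity=.1,stop_force=20))
except Exception as e: print('ERR',repr(e))
print(m.current_tool_pos()-P,(R.from_quat(q).inv()*R.from_quat(m.current_eef_rot())).magnitude(),m.current_width(),m.current_t(),m.current_qpos(),m.current_wrist_force())
for n in('top','side'):
    c=m.camera(n); o=(214,170) if n=='top' else (263,100)
    save(c,n+'1.png',(o[0],o[1],o[0]+80,o[1]+70),5)
E
cd pics; python3 -c "
import cv2,numpy as np
cv2.imwrite('v1.png',np.hstack([cv2.imread('top1.png'),cv2.imread('side1.png')]))"
```

```text
6.1583
False
[3.44310393e-04 6.30747250e-05 4.61557309e-04] 0.0010088693909820787 0.000590741470416184 6.8167 [ 0.46619605  0.74227509 -1.21064499  1.73263414  0.7430634   1.20853573
 -1.11501623] [ 0.71263235 -0.41865572  0.27726459]
```

View pics/v1.png

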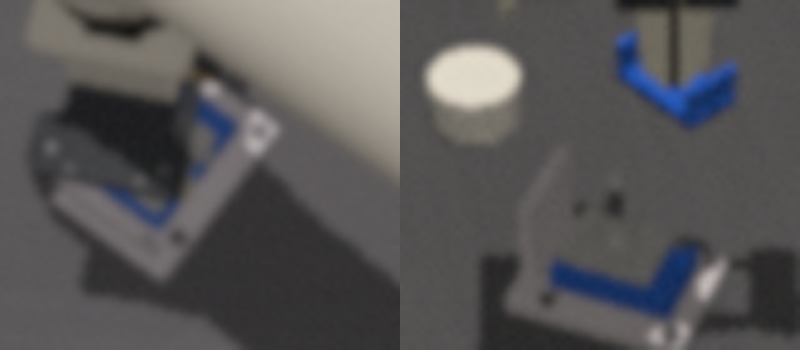

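The side view shows the clear plate gap and the closed fingers above and behind the nut. Stroke 1 next.

```bash
cat >> st.py <<'E'
def stroke(a0,a1,rem0,sf=20,vel=.06,step=20,start=7,back=.030):
    """push a wing from azimuth a0 to a1 (deg, decreasing); rem0 = remaining deg at a0"""
    d=np.radians
    P,q=pose(d(a0+start),back,.125,flip=1); m.move_to(P,q)
    P,_=pose(d(a0+start),back,ztip(rem0),flip=1)
    if m.move_linear(P,velocity=.1,stop_force=8): print('BLOCKED descending',m.current_tool_pos(),m.current_wrist_force()); m.move_linear([*m.current_tool_pos()[:2],.125]); return None
    w0=np.array(m.current_wrist_force()); n=max(1,int(np.ceil((a0-a1)/step))); hit=False
    for a in np.linspace(a0,a1,n+1):
        P,q=pose(d(a),.022,ztip(rem0-(a0-a)),flip=1)
        hit=m.move_linear(P,frame=q,velocity=vel,stop_force=sf)
        t=np.array(m.current_tool_pos()[:2])-C; x=np.degrees(np.arctan2(t[1],t[0])-YAW-np.arctan2(.022,.026))
        print(round(a),hit,'reached',round((x+180)%360-180,1),np.round(np.array(m.current_wrist_force())-w0,1),round(m.current_t(),2))
        if hit: break
    # back off (ccw) then up
    x=d((x+180)%360-180); P,q=pose(x,.028,m.current_tool_pos()[2],flip=1); m.move_linear(P,frame=q,velocity=.06)
    m.move_linear([P[0],P[1],.125],velocity=.15); print('t',m.current_t())
E
python3 -c "
from st import *
stroke(-73,-115,467)"
```

```text
-73 False reached -72.2 [-1.8  1.2 -0.9] 8.2
-87 False reached -85.7 [ 0.5 -0.1  0.4] 8.59
-101 False reached -100.0 [0.8 0.5 1.1] 8.98
-115 False reached -114.6 [-0.8  0.5  2.1] 9.38
t 10.0417
```

```bash
cat > look.py <<'E'
from st import *
import sys
n,phi,rem=sys.argv[1],float(sys.argv[2]),float(sys.argv[3])
c=m.camera('side');o=(268,105)
g=cv2.resize(c['img'][o[1]:o[1]+60,o[0]:o[0]+66,::-1],None,fx=9,fy=9,interpolation=cv2.INTER_CUBIC)
k=g.copy()
for s,col in((1,(0,0,255)),(-1,(0,255,255))):
    for dz in(0,-.024):
        a=YAW+np.radians(phi); X=[C[0]+s*.036*np.cos(a),C[1]+s*.036*np.sin(a),.068+.005*rem/360+dz/2-.0]
    u=(proj(c,X)+[.33,.31]-o+.5)*9; cv2.circle(k,(int(u[0]),int(u[1])),5,col,1)
cv2.imwrite('pics/'+n+'.png',k)
E
python3 look.py v2 -115 425
```

```text
(no output)
```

View pics/v2.png

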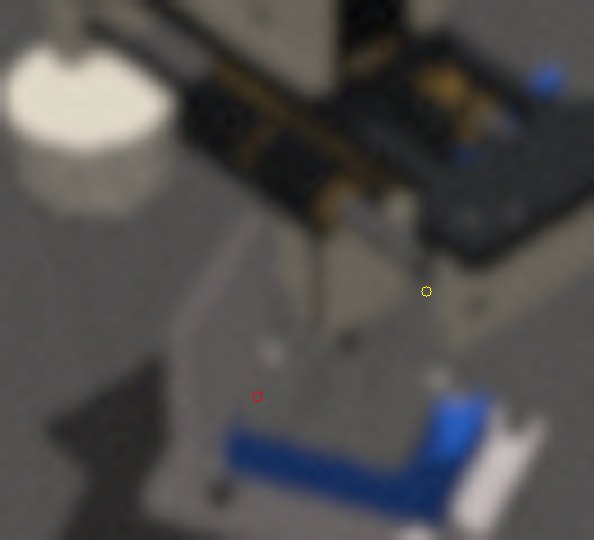

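The gripper's shadow makes the nut hard to read, so I'll pull the arm clear and look again.

```bash
cat > clear.py <<'E'
from st import *
import sys
m.move_linear([*m.current_tool_pos()[:2],.2],velocity=.25)
q=np.array(m.current_qpos()); q[0]-=1.0; m.goto_joints(q)
for n,o in(('top',(220,175)),('side',(276,117))):
    c=m.camera(n); i=c['img'][o[1]:o[1]+48,o[0]:o[0]+56,::-1]
    i=cv2.resize(i,None,fx=7,fy=7,interpolation=cv2.INTER_CUBIC); i=cv2.convertScaleAbs(i,alpha=1.3)
    if n=='top':k=i
cv2.imwrite('pics/'+sys.argv[1],np.hstack([k,i])); print(m.current_t())
E
python3 clear.py v3.png
```

```text
12.5667
```

View pics/v3.png

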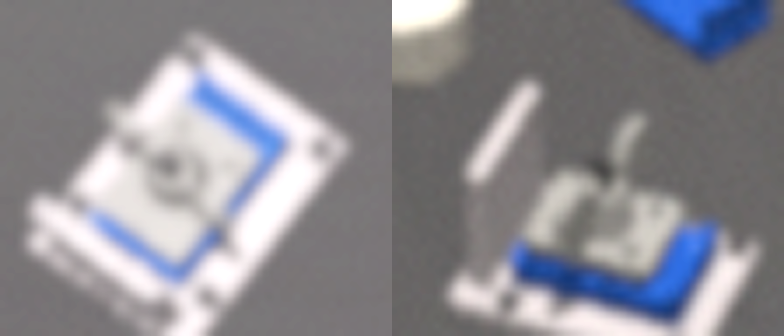

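The wing turned about 26° (now at -99° and 81°), less than commanded. The fingertips are therefore thinner than assumed, with an effective half-thickness of about 12 mm. I'll correct the offset and continue.

```bash
sed -i 's/pose(d(a),.022/pose(d(a),PL/; s/arctan2(.022,.026)/arctan2(PL,.026)/; s/pose(x,.028,m/pose(x,PL+.007,m/; s/-.008+.019/-.0068+.019/; s/^C=/PL=.015; C=/; s/start=7,back=.030/start=2,back=.026/' st.py
python3 - <<'E'
from st import *
q=np.array(m.current_qpos()); q[0]+=1.0; m.goto_joints(q)
stroke(-99,-130,441)
stroke(50,-130,410)
E
python3 clear.py v4.png
```

```text
-99 False reached -98.6 [-0.9 -0.   0.9] 15.78
-114 False reached -112.9 [-0.2 -0.4  1.6] 16.2
-130 False reached -129.4 [ 0.7 -0.8  1.9] 16.62
t 17.3
50 False reached 48.0 [ 1.2 -0.8 -0.5] 20.63
30 False reached 30.9 [-0.4  0.9  0.7] 21.13
10 False reached 10.4 [0.8 0.2 1.3] 21.63
-10 False reached -10.0 [ 2.1 -1.4  1.7] 22.13
-30 False reached -30.2 [ 3.2 -2.   2.3] 22.63
-50 False reached -50.5 [ 2.3 -3.4  2.6] 23.13
-70 False reached -70.7 [ 1.4 -4.5  2.6] 23.63
-90 False reached -91.1 [-0.3 -3.4  2.8] 24.13
-110 False reached -111.1 [ 0.2 -1.4 -0. ] 24.63
-130 False reached -130.3 [ 0.1 -0.7  0.5] 25.13
t 25.825
28.2833
```

View pics/v4.png

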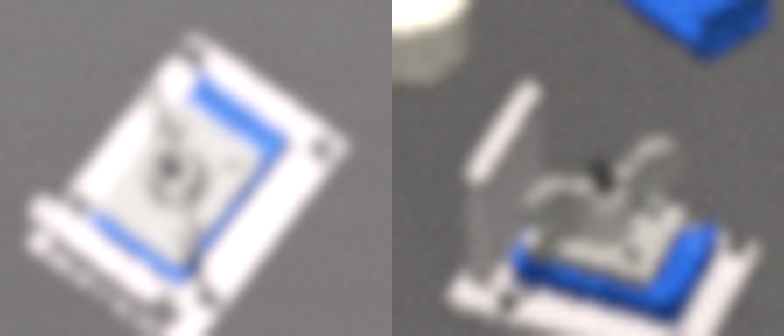

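The wing is now at about -128°, matching the plan, with about 230° left. Next come one full stroke and a final one against the stop.

```bash
python3 - <<'E'
from st import *
q=np.array(m.current_qpos()); q[0]+=1.0; m.goto_joints(q)
stroke(50,-130,230)
stroke(50,-25,50,sf=12,vel=.04,step=15)
E
python3 clear.py v5.png
```

```text
50 False reached 48.0 [ 0.  -0.3  0.3] 33.41
30 False reached 31.0 [-0.1  0.9  1. ] 33.91
10 False reached 10.5 [ 1.3 -0.2  1.7] 34.41
-10 False reached -9.9 [3.3 0.  2.4] 34.91
-30 False reached -30.3 [ 3.  -2.1  2.9] 35.41
-50 False reached -50.5 [ 1.9 -3.   2.9] 35.91
-70 False reached -70.8 [ 0.7 -4.4  3.4] 36.41
-90 False reached -91.1 [ 0.7 -3.1  2.4] 36.91
-110 False reached -111.0 [ 0.5 -0.9  1.5] 37.41
-130 False reached -130.3 [ 1.1 -0.6  0.7] 37.91
t 38.6167
50 False reached 48.8 [ 0.  -0.3 -0.4] 42.02
35 False reached 36.1 [0.5 1.8 0.2] 42.43
20 False reached 20.7 [0.7 0.8 0.7] 42.84
5 False reached 5.2 [1.6 1.7 2.2] 43.25
-10 False reached -9.4 [3.1 0.5 0.4] 43.66
-25 False reached -17.0 [9.9 6.1 2.2] 44.07
t 44.8333
47.4667
```

View pics/v5.png

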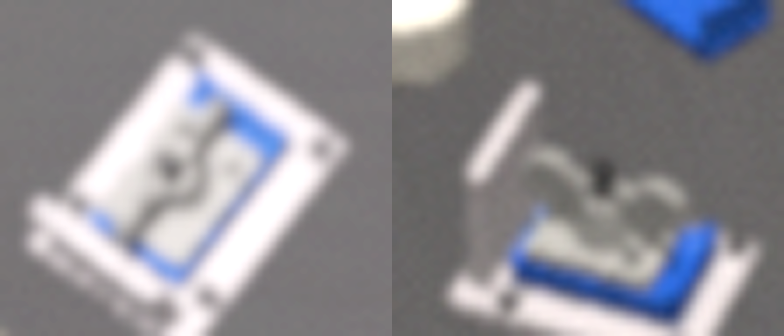

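The top view shows the wings along the clamp's x axis (about +4° by pixels), and the reaction rose to about 12 N, so this looks like the stop. There's time for one short confirming push.

Run:
```python
from st import *
q=np.array(m.current_qpos()); q[0]+=1.0; m.goto_joints(q)
stroke(5,-30,0,sf=14,vel=.05,step=12)
m.move_linear([*m.current_tool_pos()[:2],.2],velocity=.25)
print(m.current_t(),m.current_wrist_force()); m.finish_job()
```

```text
5 False reached 3.7 [ 0.2  0.1 -1. ] 50.96
-7 False reached -6.5 [ 1.  -0.3 -0.5] 51.31
-18 False reached -12.9 [3.9 3.7 1.2] 51.66
-30 False reached -18.8 [7.5 7.  2. ] 52.01
t 52.8083
53.2583 [ 0.95996795 -0.63997714 -0.98378949]
the job is handed in; nothing more can be done
```

I turned the loose clamp's nut (the far-left one, at about x 0.536, y 0.214 m) clockwise to its stop and handed the job in at 53.3 s. It took four strokes with shut fingertips plus one short confirming push. The verdict isn't reported, so this rests on my own checks.

- **Stop reached:** on both final pushes the finger lagged its target and stalled at about the same angle (-17° and -19°). The sideways force rose to 10–12 N; turning the nut needs only about 2 N.
- **Wing position:** the last picture, taken before the confirming push, shows the wings along the clamp's x axis. They measured about +4°, with an error of several degrees, against a tolerance of 17°. The plate looked snug.
- **Clear of everything:** the arm ended with the fingertips about 0.18 m above the table, with residual wrist readings of about 1 N per axis.

- **First stroke fell short:** it turned the nut only about 26° instead of 42°, because the fingertips are thinner than I had assumed. I corrected for that in the later strokes.
- **Not re-checked at the end:** I took no picture after the confirming push. I also didn't re-measure the snug clamp or the loose items; none of my strokes went near them.

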